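Set and lock the depth stop of a tissue core punch

TASK

Set the depth stop of the tissue core punch: turn the black knob on top clockwise until the white line on it points at the tab clipped to the round plate beneath. Then, leaving the knob at that setting, screw the steel lock ring under the knob down clockwise by feel until it has seated on the barrel and is firmly tight, but do not force it so hard that it drags the knob off the tab, and let go. Leave the things round the punch where they are.

Things in the scene. Friction and masses are not known exactly. Their poses are not given: they have to be found in the camera images.
- knob_grip (a point): Knob of the depth stop: round, black, ribbed, 36 mm across, 26 mm tall, upright axis, on top of the bridge of a grey bench punch about 200 mm tall. This point is on the axis, 10 mm under the knob's flat top and 16 mm above its underside. The punch is fixed to the table.
- knob_index (a point): Outer end of the white line on the knob's flat top, at the rim, 18 mm from the axis. The line runs from the axis out to this point.
- stop_knob (a joint): Angle of the knob in rad, growing clockwise seen from above; about 0.16 N m turns it and it stays where it is left. Stops at -0.15 and 3.3. When it equals the angle of set_tab, the white line points at the tab.
- set_tab (a joint): Angle of the tab on the plate in rad, same zero and sense as stop_knob. It is the setting wanted; it is not to be moved.
- tab_point (a point): Inner tip of the dark steel tab (22 mm long, 9 mm wide, 4 mm high) clipped to the rim of the round graduated plate, 92 mm across, under the ring; 32.5 mm from the knob's axis, 67 mm below the knob's top. The plate has 30 marks, 12 degrees apart. The local x axis points outward from the knob's axis, y across.
- lock_ring: Lock ring: round, ribbed, steel, 54 mm across, 13 mm high, on the knob's threaded shank, its top 2 to 6 mm under the knob. Origin: centre of its underside; z up; no marked side. It turns with the knob when the knob is turned. Clockwise from above it screws down 2.0 mm per rad, almost freely (0.02 N m), until it meets its seat 0.3 to 2.3 rad on: where exactly is not known.
- ring_center (a point): Point on the axis at the height of the ring's rim (within 3 mm of its mid-height), 33 mm above the graduated plate and 36 mm below the knob's top. A gripper can straddle the 36 mm knob and hold the ring by its 54 mm rim.
- seat_collar: Fixed seat on the barrel, 39 mm across: steel faced with a soft rubber washer of unknown wear, that the ring tightens down on; origin under its centre. From first touch the torque on the ring climbs by about 0.08 N m per 0.1 rad. At 0.32 to 0.42 N m the ring is firmly tight and stays so when let go; from about 0.45 N m on it drags the knob round with it.
- petri_dish: Bystander: clear petri dish, 60 mm across, 15 mm high; origin under its centre. Leave it.
- cover_glass_box: Bystander: small white box, 31x63x23 mm; origin under its centre. Leave it.
- slide_mailer: Bystander: flat white slide mailer, 36x86x10 mm; origin under its centre. Leave it.
- tape_roll: Bystander: roll of label tape lying flat, 56 mm across; origin under its centre. Leave it.
- immersion_oil: Bystander: small bottle with black cap, 72 mm tall; origin under its centre. Leave it.
- eraser: Bystander: eraser in a sleeve, 22x48x12 mm; origin under its centre. Leave it.

How it is judged:
By the outcome, as a careful person would: the job done as asked, in the order asked, and still so for the second after the job is handed in, with the robot touching nothing.
It also fails if it takes over 67 s, if anything falls off the work surface, if the arm or the gripper's body presses on something with over 40 N, if the wrist force passes 120 N, or if a joint passes its speed limit or range.

ROBOT

A 6-joint arm with a two-finger parallel gripper is mounted at the origin on a cart in front of the work surface, level with it; the furniture and walls round the work are solid. World frame = base frame: x ahead of the robot, y to its left, z up, the work surface at z = 0. Lengths are in mm, angles in rad, forces in N, time in s.
With the tool pointing down it reaches from about 425 to 1125 mm from the base axis. Payload 14.9 kg.
Tool frame: the origin (TCP) lies at the very end of the fingers, on their centre line; the grasp point (between the pads) lies 19 mm behind it; y points along the fingers, x is the direction in which the jaws open and shut, and the axes are right-handed (so a half turn about y gives the same grasp; the last joint's range is limited). The gripper opens to 91 mm and grips with 3 to 60 N. Pads are 32 mm wide; open, the fingers measure 118 mm over their backs; the gripper's body (76 mm by 178 mm) begins 60 mm behind the grasp point.
Start: joints at [1.306, 0.379, 1.734, -0, 1.028, -0.033], TCP at [160.817, 681.29, 213.932] pointing down, gripper open.
Joint ranges: [-2.77, 2.77], [-0.74, 2.19], [0, 2.66], [-1.06, 4.2], [0.31, 2.87], [-3.08, 3.08]. Speed limits (rad/s): [1.89, 1.89, 2.39, 3.14, 3.14, 3.14].

INTERFACE

Orientations are given as a unit quaternion [x, y, z, w].
In Python, from cell import manip, optics gives the robot as it stands. The module is installed in compiled form; this text tells all that it offers.
- The arm moves only by the tool carry_out, never from a script. Its argument "deltas" is one flat list of numbers, 7 for each row, row after row: the shift along the tool's x, y, z in m, then the turn, a rotation vector about the tool's x, y, z in degrees, then the finger opening in m, from 0 to 0.0912. A call has 1 to 10 rows; each row shifts and turns the pose as measured when the row begins, along the tool's axes as they then stand; what a row does not reach is not made up. A row lasts 1/8 s, in which the tool goes at most 62.5 mm and 10.7 degrees, less where a joint would pass 70% of its speed; a pose out of reach is approached as far as the arm can. A call with a gripper value outside its range is refused whole. The fingers move at their own pace and stop on an object; "newtons" is the grip in N (left out, the last holds). Time passes only in rows, so rows that do not move let the fingers close. It gives the time, the measured TCP pose, the force and the opening at its end, in the units of the state.
- manip.state(): the state, without advancing time (a new reading comes with each control period).
- optics.snapshot(name): name is "scene" or "top"; returns a dict with "image" (480x640x3 uint8, blue, green, red), "K" (3x3 intrinsics, pixels), "R" (3x3) and "t" (3): a world point X has camera coordinates R X + t. Camera axes: x right, y down, z forward; pixel columns grow to the right and rows downward; lengths in mm; the calibration is good to about 2 mm. A picture is of the moment at which its call begins. There is no depth.
- manip.finish_job(): hands the job in, once; it reports no verdict.
The state is a dict: "t": time; "joint_positions": joint angles; "qvel": joint speeds; "tau": joint torques, N m; "tool_pos": TCP position; "ee_rot": TCP orientation; "wrist_force": force on the tool from outside, world axes, zero at the start; "torque": the same for the moment, N m; "gripper_width": finger opening in mm.
Only numpy, scipy, OpenCV 4.12 (cv2) and the standard library are available. Lean on these libraries where they do the work, as an engineer would, in place of code of your own. Each camera call takes 0.05 s, during which the arm holds its last target.

## Working session

There is one attempt and no reset: what is moved stays moved. The work goes in short steps, Python scripts to look and compute and a tool call to move; the robot and the scene stay as the last step left them, time stands still between calls to the robot, and variables do not carry over. Pictures are saved under pics/ and viewed, and the job is handed in when it is done.

Besides the shell and the picture viewer there is one more tool, called after ">>>" by a JSON object that holds its "api" and its "payload", one argument or row to a line. carry_out: Moves the arm, as the interface text tells. Its arguments: {"type":"object","properties":{"deltas":{"type":"array"},"newtons":{"type":"number"}},"required":["deltas"]}

```bash
mkdir -p pics; python3 - <<'E'
from cell import manip, optics
import cv2, numpy as np
s=manip.state()
for k,v in s.items(): print(k,v)
for n in ["scene","top"]:
    d=optics.snapshot(n); cv2.imwrite(f"pics/{n}0.png",d["image"]); print(n,d["K"],d["R"],d["t"])
    np.savez(f"{n}0.npz",**d)
E
```

```text
t 0.0
joint_positions [ 1.30564914e+00  3.79388951e-01  1.73480684e+00  1.45180890e-05
  1.02847528e+00 -3.33210608e-02]
qvel [ 0.00017447  0.00104322  0.00099736  0.00057434  0.00012107 -0.00023543]
tau [-3.20812236e-03 -7.63675404e+01 -4.34381247e+01  6.48280210e-02
  4.22561460e-02 -5.50369487e-05]
tool_pos [160.73900916 680.87869651 213.28905612]
ee_rot [ 0.55469619  0.43850652 -0.43912512 -0.55425021]
wrist_force [-0.5425243  -0.13637602  0.26514581]
torque [0.02675344 0.06741856 0.0775552 ]
gripper_width 91.22019443756989
scene [[509.35935294   0.         321.7228795 ]
 [  0.         509.35935294 242.05913317]
 [  0.           0.           1.        ]] [[ 0.64524845 -0.7637624   0.01792837]
 [-0.40602546 -0.36271175 -0.83879885]
 [ 0.64714586  0.53395429 -0.54414618]] [-241.70398532  394.25638227  592.1324489 ]
top [[533.72326084   0.         321.96973944]
 [  0.         533.72326084 235.33916168]
 [  0.           0.           1.        ]] [[-1.05218992e-02 -9.99942886e-01 -1.87463510e-03]
 [-9.85506632e-01  1.06873874e-02 -1.69299908e-01]
 [ 1.69310273e-01  6.61087593e-05 -9.85562797e-01]] [ 119.93541975  549.91877016 1289.15026188]
```

View pics/scene0.png

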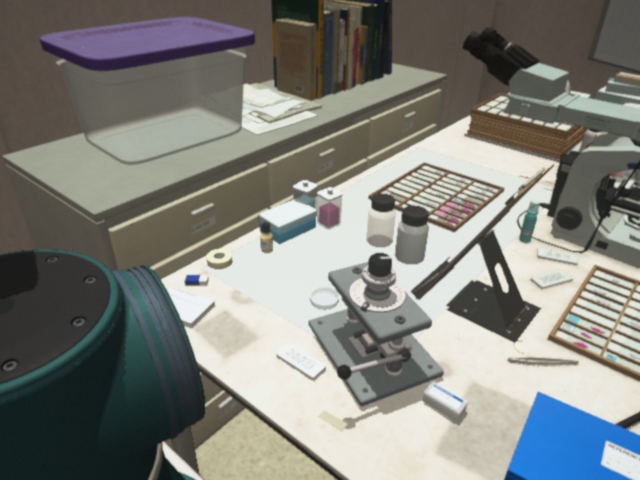

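View pics/top0.png

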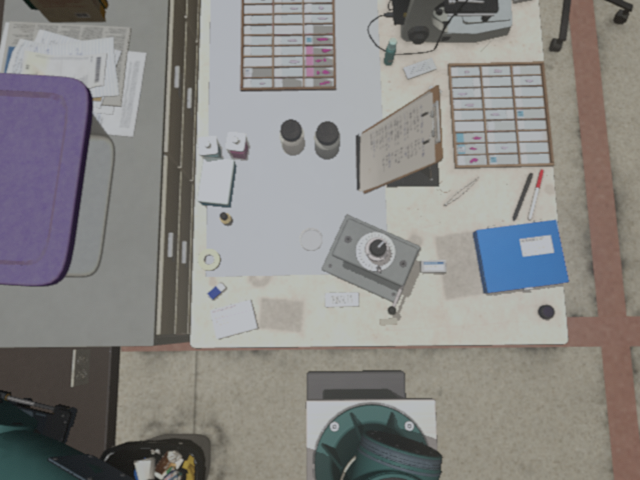

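The scene view shows the punch with its knob near (380,263), and the top view shows it near (378,248). The arm is clear of it in both. I'll zoom in next.

```bash
python3 - <<'E'
import cv2, numpy as np
a=np.load("scene0.npz")["image"]; b=np.load("top0.npz")["image"]
cv2.imwrite("pics/sz.png",cv2.resize(a[235:325,320:440],None,fx=6.5,fy=6.5,interpolation=cv2.INTER_CUBIC))
cv2.imwrite("pics/tz.png",cv2.resize(b[220:280,338:418],None,fx=10,fy=10,interpolation=cv2.INTER_CUBIC))
E
```

```text
(no output)
```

View pics/sz.png

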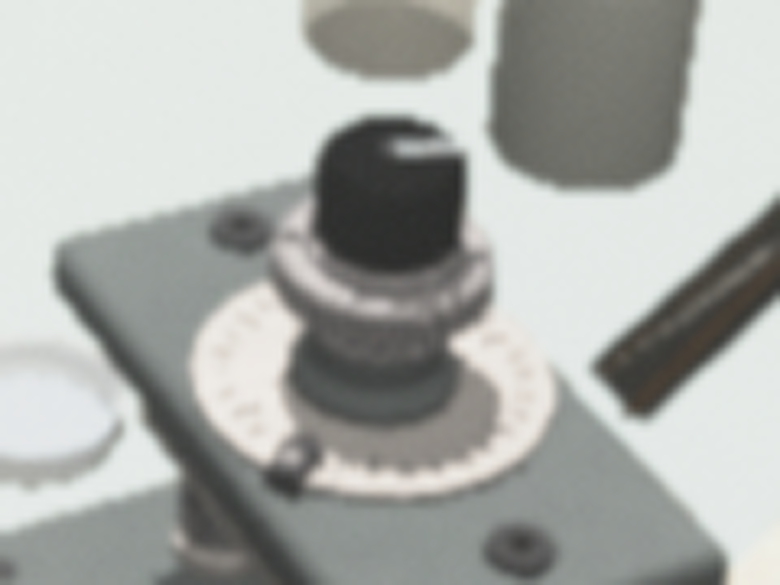

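View pics/tz.png

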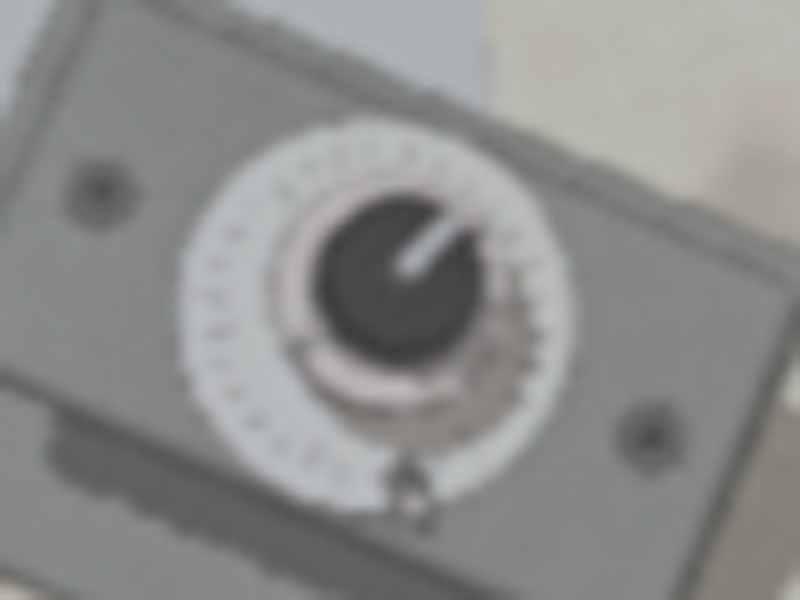

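The white line points up-right and the tab sits at the bottom of the plate, at tz (410,495) and sz (293,468). Next I'll triangulate both and fit them.

```bash
cat > h.py <<'E'
import numpy as np, cv2
D={n:dict(np.load(f"{n}0.npz")) for n in ["scene","top"]}
def ray(n,p):
    d=D[n]; v=d["R"].T@np.linalg.inv(d["K"])@np.array([p[0],p[1],1.0]); return -d["R"].T@d["t"], v/np.linalg.norm(v)
def onz(n,p,z):
    o,v=ray(n,p); return o+v*(z-o[2])/v[2]
def tri(p1,p2):
    o1,v1=ray("scene",p1); o2,v2=ray("top",p2)
    A=np.stack([v1,-v2],1); s=np.linalg.lstsq(A,o2-o1,rcond=None)[0]
    a=o1+s[0]*v1;b=o2+s[1]*v2; return (a+b)/2, np.linalg.norm(a-b)
def proj(n,X):
    d=D[n]; c=d["R"]@X+d["t"]; q=d["K"]@c; return q[:2]/q[2]
S=lambda u,v:((u+.5)/6.5-.5+320,(v+.5)/6.5-.5+235)
T=lambda u,v:((u+.5)/10-.5+338,(v+.5)/10-.5+220)
E
python3 - <<'E'
from h import *
for nm,s,t in [("in",S(388,147),T(403,272)),("out",S(463,147),T(455,213)),("tabin",S(308,450),T(405,462)),("tabmid",S(293,468),T(412,495)),("plate",S(374,388),T(377,316))]:
    print(nm,*tri(s,t))
# top view fits
b=D["top"]["image"]
g=cv2.cvtColor(b,cv2.COLOR_BGR2GRAY)
sub=g[220:280,338:418]
m=(sub<85).astype(np.uint8)
n,l,st,c=cv2.connectedComponentsWithStats(m)
for i in range(1,n):
    if st[i,4]>20: print(st[i],c[i]+[338,220])
E
```

```text
in [497.64191205  -8.71896764 204.5761599 ] 0.9079161790925819
out [511.10599324 -21.01805448 203.21901789] 1.7355491783276344
tabin [463.58338091 -15.27468753 135.03360407] 0.9525216210763972
tabmid [455.82431441 -16.57486956 134.9729792 ] 0.679308759423868
plate [498.56551813 -10.4471616  130.69446014] 1.6487331106014946
[ 32  20  16  16 172] [377.12209302 248.28488372]
```

```bash
cat >> h.py <<'E'
from scipy.spatial.transform import Rotation as Ro
def rep(s,tgt=None,prt=True):
    R=Ro.from_quat(s["ee_rot"]).as_matrix()
    yaw=np.degrees(np.arctan2(R[1,0],R[0,0]))
    # tilt to make y point straight down, in tool axes
    down=R.T@np.array([0,0,-1.]); tilt=np.degrees(np.cross([0,1,0],down))
    if prt: print("t %.2f pos"%s["t"],np.round(s["tool_pos"],1),"jawyaw %.2f"%yaw,"tilt",np.round(tilt,2),"F",np.round(s["wrist_force"],1),"M",np.round(s["torque"],3),"w %.1f"%s["gripper_width"],"q",np.round(s["joint_positions"],2))
    if tgt is not None: print("  delta tool mm",np.round(R.T@(np.array(tgt)-s["tool_pos"]),1))
    return R,yaw
E
python3 - <<'E'
from h import *
from cell import manip
s=manip.state(); R,y=rep(s,(498,-9,300)); print(np.round(R,3))
# clipboard corners
print("clip",tri((415,290),(360,190)),onz("top",(360,190),0),onz("scene",(415,290),0))
print("clip top",tri((549,168),(437,88)))
print("bin",[onz("top",(90,285),z)[:2].round() for z in (0,200,400)])
# plate fit top
b=D["top"]["image"]; big=cv2.resize(b[220:280,338:418],None,fx=10,fy=10,interpolation=cv2.INTER_CUBIC).astype(int)
# radial plate edge: intensity between plate white and grey base
g=big.mean(2)
pts=[];kp=[]
for a in np.radians(np.arange(0,360,3)):
    d=np.array([np.cos(a),np.sin(a)])
    pr=np.array([g[int(316+r*d[1]),int(377+r*d[0])] for r in range(165,225)])
    k=np.argmin(np.convolve(pr,[1]*6+[-1]*6,'valid')*-1)+6
    pts.append((377+(165+k)*d[0],316+(165+k)*d[1]))
    pr=np.array([g[int(280+r*d[1]),int(398+r*d[0])] for r in range(60,110)])
    k=np.argmax(np.convolve(pr,[1]*6+[-1]*6,'valid'))+6
    kp.append((398+(60+k)*d[0],280+(60+k)*d[1]))
def circ(P,it=4):
    P=np.array(P)
    for _ in range(it):
        A=np.c_[2*P,np.ones(len(P))];x=np.linalg.lstsq(A,(P**2).sum(1),rcond=None)[0]
        r=np.sqrt(x[2]+x[0]**2+x[1]**2); e=abs(np.hypot(*(P-x[:2]).T)-r); P=P[e<max(1.5*np.median(e)*1.5,.3)]
    return x[:2],r,np.median(e),len(P)
for P,z in [(pts,134),(kp,203)]:
    W=[onz("top",T(*p),z)[:2] for p in P]; print(z,circ(W))
E
```

```text
t 0.10 pos [160.7 681.  213.4] jawyaw 76.72 tilt [-0.    0.   -0.05] F [ 0.2  0.1 -0.9] M [ 0.028 -0.026  0.003] w 91.4 q [ 1.31  0.38  1.73  0.    1.03 -0.03]
  delta tool mm [-594.1  -86.1 -486.7]
[[ 0.23  -0.    -0.973]
 [ 0.973 -0.001  0.23 ]
 [-0.001 -1.     0.   ]]
clip (array([674.83742479,  12.34263825,  22.9326344 ]), np.float64(5.176753252008687)) [679.17879306  12.73818425   0.        ] [703.84389713  23.9140401    0.        ]
clip top (array([ 829.4736868 , -136.56095426,  283.97917789]), np.float64(1.2232109876266741))
bin [array([437., 708.]), array([421., 621.]), array([404., 534.])]
134 (array([497.6497091 ,  -9.12282943]), np.float64(40.12571396454027), np.float64(0.31586443909099415), 82)
203 (array([495.38090198,  -7.75052305]), np.float64(19.214571749573466), np.float64(0.3953886414507011), 85)
```

```bash
cat > meas.py <<'E'
from h import *
def plate(n,c,z=134):
    d=D[n]["image"].mean(2); out=[]
    big=cv2.resize(d[c[1]-40:c[1]+40,c[0]-50:c[0]+50],None,fx=10,fy=10,interpolation=cv2.INTER_CUBIC)
    X0=onz(n,c,z)
    W=[]
    for a in np.radians(np.arange(0,360,4)):
        prof=[];rs=np.arange(41,52,.25)
        for r in rs:
            p=proj(n,np.array([497.7+r*np.cos(a),-9+r*np.sin(a),z]))
            u=(p[0]-c[0]+50+.5)*10-.5; v=(p[1]-c[1]+40+.5)*10-.5
            prof.append(big[int(round(v)),int(round(u))])
        k=np.argmin(np.gradient(cv2.GaussianBlur(np.array(prof,np.float32)[:,None],(1,9),2).ravel()))
        W.append((497.7+rs[k]*np.cos(a),-9+rs[k]*np.sin(a)))
    P=np.array(W)
    for _ in range(5):
        x=np.linalg.lstsq(np.c_[2*P,np.ones(len(P))],(P**2).sum(1),rcond=None)[0]
        r=np.sqrt(x[2]+x[0]**2+x[1]**2); e=abs(np.hypot(*(P-x[:2]).T)-r); P=P[e<max(2*np.median(e),.3)]
    return x[:2],r,np.median(e),len(P)
if __name__=="__main__":
    print(plate("top",(377,250))); print(plate("scene",(378,294)))
E
python3 meas.py
```

```text
(array([497.86532616,  -9.05546322]), np.float64(45.72999632865838), np.float64(0.24770458981954846), 58)
(array([499.07400764,  -9.71406572]), np.float64(45.59688211873232), np.float64(0.1770189701099696), 40)
```

>>> {"api": "carry_out", "payload": {
  "deltas": [0,-0.05,0,0,0,0,0.0912,0,-0.05,0,0,0,0,0.0912],
  "newtons": 40
}}

```text
t: 0.35
tool_pos: [160.2, 678.8, 310.4]
ee_rot: [0.557, 0.436, -0.442, -0.552]
wrist_force: [-0.3, 1.3, 0.7]
gripper_width: 91.1
```

>>> {"api": "carry_out", "payload": {
  "deltas": [-0.0457,0,-0.0374,0,0,0,0.0912,-0.0457,0,-0.0374,0,0,0,0.0912,-0.0457,0,-0.0374,0,0,0,0.0912,-0.0457,0,-0.0374,0,0,0,0.0912,-0.0457,0,-0.0374,0,0,0,0.0912,-0.0457,0,-0.0374,0,0,0,0.0912,-0.0457,0,-0.0374,0,0,0,0.0912,-0.0457,0,-0.0374,0,0,0,0.0912,-0.0457,0,-0.0374,0,0,0,0.0912,-0.0457,0,-0.0374,0,0,0,0.0912]
}}

```text
t: 1.6
tool_pos: [424.3, 135.7, 315.7]
ee_rot: [0.554, 0.44, -0.441, -0.552]
wrist_force: [1.3, 1.2, -0.5]
gripper_width: 91.4
```

```bash
python3 - <<'E'
from h import *
from cell import manip
rep(manip.state(),(498.3,-9.3,300))
E
```

```text
t 1.60 pos [424.3 135.7 315.7] jawyaw 77.09 tilt [ 0.08  0.   -0.21] F [ 1.3  1.2 -0.5] M [ 0.017 -0.061  0.02 ] w 91.4 q [ 0.26 -0.17  2.15 -0.    1.17 -1.08]
  delta tool mm [-124.8   16.3 -104.5]
```

>>> {"api": "carry_out", "payload": {
  "deltas": [-0.0416,0.005,-0.0348,0,0,0,0.0912,-0.0416,0.005,-0.0348,0,0,0,0.0912,-0.0416,0.005,-0.0348,0,0,0,0.0912,0,0,0,0,0,0,0.0912,0,0,0,0,0,0,0.0912]
}}

```text
t: 2.22
tool_pos: [499.9, -17.8, 300.6]
ee_rot: [0.555, 0.438, -0.44, -0.553]
wrist_force: [-0.2, -0.4, 0.7]
gripper_width: 91.4
```

```bash
python3 - <<'E'
from h import *
from cell import manip,optics
rep(manip.state(),(498.3,-9.3,179))
for n in ["scene","top"]:
    d=optics.snapshot(n); cv2.imwrite(f"pics/{n}1.png",d["image"])
E
```

```text
t 2.23 pos [499.9 -17.8 300.6] jawyaw 76.78 tilt [ 0.07  0.   -0.19] F [-0.2 -0.4  0.7] M [0.016 0.056 0.039] w 91.4 q [-0.08 -0.05  2.07 -0.    1.12 -1.42]
  delta tool mm [  8.3 121.5   3.7]
```

View pics/scene1.png

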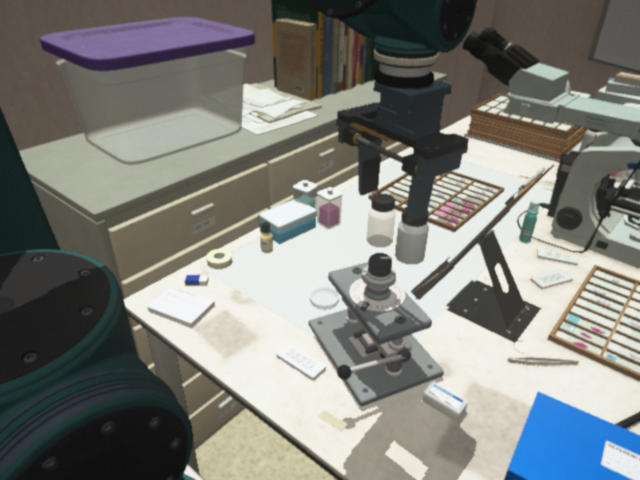

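The gripper is open above the knob, which is at (380,263). I'll centre it and descend.

>>> {"api": "carry_out", "payload": {
  "deltas": [0.0083,0.03,0.0037,0,0,0,0.0912,0,0.04,0,0,0,0,0.0912,0,0.03,0,0,0,0,0.0912,0,0,0,0,0,0,0.0912]
}}

```text
t: 2.82
tool_pos: [497.8, -4.2, 200.0]
ee_rot: [0.554, 0.442, -0.441, -0.551]
wrist_force: [0.1, -0.3, 1.2]
gripper_width: 91.1
```

```bash
python3 - <<'E'
from h import *
from cell import manip
rep(manip.state(),(498.3,-9.3,180))
E
```

```text
t 2.83 pos [497.8  -4.2 200. ] jawyaw 77.21 tilt [ 0.28  0.   -0.15] F [ 0.1 -0.3  1.2] M [-0.023  0.037 -0.031] w 91.1 q [-0.05  0.07  2.15 -0.    0.92 -1.4 ]
  delta tool mm [-4.8 20.  -1.5]
```

>>> {"api": "carry_out", "payload": {
  "deltas": [-0.0048,0.01,-0.0015,0,0,0,0.0912,0,0.01,0,0,0,0,0.0912,0,0,0,0,0,0,0.0912]
}}

```text
t: 3.2
tool_pos: [499.7, -8.9, 181.6]
ee_rot: [0.555, 0.443, -0.44, -0.549]
wrist_force: [0.7, 0.0, 0.9]
gripper_width: 91.4
```

```bash
python3 - <<'E'
from h import *
from cell import manip,optics
rep(manip.state(),(498.3,-9.3,180))
for n in ["scene","top"]:
    d=optics.snapshot(n); np.savez(f"{n}2.npz",**d)
a=np.load("scene2.npz")["image"]
cv2.imwrite("pics/sz2.png",cv2.resize(a[215:325,310:450],None,fx=5,fy=5,interpolation=cv2.INTER_CUBIC))
rep(manip.state(),(498.3,-9.3,180))
E
```

```text
t 3.20 pos [499.7  -8.9 181.6] jawyaw 77.29 tilt [ 0.49  0.   -0.11] F [0.7 0.  0.9] M [-0.043  0.044 -0.007] w 91.4 q [-0.06  0.1   2.16 -0.    0.87 -1.41]
  delta tool mm [-0.7  1.6  1.2]
t 3.30 pos [500.   -8.9 182.2] jawyaw 77.29 tilt [ 0.54  0.   -0.1 ] F [-0.2  0.2  0.4] M [-0.017  0.034 -0.041] w 91.5 q [-0.06  0.1   2.16 -0.    0.87 -1.41]
  delta tool mm [-0.8  2.1  1.6]
```

View pics/sz2.png

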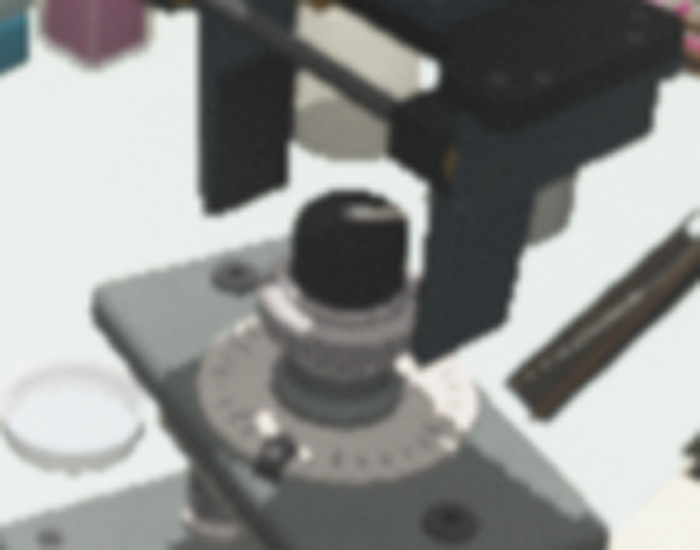

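The fingers straddle the knob and are clear of the ring. I'll make a small correction and close.

>>> {"api": "carry_out", "payload": {
  "deltas": [-0.0008,0.002,0.0016,0.5,0,0,0.0912,0,0,0,0,0,0,0.02,0,0,0,0,0,0,0.02,0,0,0,0,0,0,0.02,0,0,0,0,0,0,0.02,0,0,0,0,0,0,0.02,0,0,0,0,0,0,0.02],
  "newtons": 30
}}

```text
t: 4.18
tool_pos: [498.9, -8.6, 181.0]
ee_rot: [0.553, 0.442, -0.441, -0.552]
wrist_force: [0.4, 18.3, -1.2]
gripper_width: 34.9
```

```bash
python3 - <<'E'
from h import *
from cell import manip,optics
rep(manip.state(),(498.3,-9.3,180))
d=optics.snapshot("scene"); a=d["image"]; np.savez("scene3.npz",**d)
cv2.imwrite("pics/sz3.png",cv2.resize(a[215:325,310:450],None,fx=5,fy=5,interpolation=cv2.INTER_CUBIC))
d=optics.snapshot("top"); a=d["image"]; np.savez("top3.npz",**d)
rep(manip.state(),(498.3,-9.3,180))
E
```

```text
t 4.17 pos [498.9  -8.6 181. ] jawyaw 77.22 tilt [ 0.09 -0.    0.03] F [ 0.4 18.3 -1.2] M [ 3.154 -0.035  0.152] w 34.9 q [-0.06  0.11  2.15  0.    0.88 -1.41]
  delta tool mm [-0.9  1.   0.5]
t 4.28 pos [498.9  -8.5 181. ] jawyaw 77.25 tilt [ 0.08 -0.    0.03] F [ 1.8 12.4  1. ] M [ 2.189 -0.249  0.146] w 34.6 q [-0.06  0.11  2.15  0.    0.88 -1.41]
  delta tool mm [-1.   1.   0.4]
```

View pics/sz3.png

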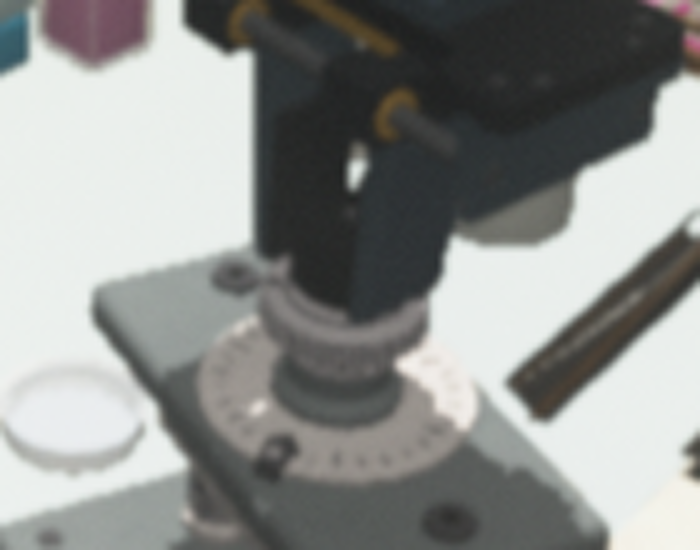

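>>> {"api": "carry_out", "payload": {
  "deltas": [0.0008,0,0,0,0,0,0.02,0,0,0,0,0,0,0.02]
}}

```text
t: 4.53
tool_pos: [498.9, -8.3, 181.0]
ee_rot: [0.553, 0.442, -0.442, -0.551]
wrist_force: [1.1, 0.6, 1.4]
gripper_width: 34.9
```

```bash
cat > ang.py <<'E'
from h import *
import sys
C=np.array([498.2,-9.2])
def polar(n,z,rs,As,img=None):
    g=(D[n]["image"] if img is None else img).mean(2).astype(np.float32)
    U=np.zeros((len(As),len(rs)),np.float32);V=U.copy()
    for i,a in enumerate(np.radians(As)):
        for j,r in enumerate(rs):
            U[i,j],V[i,j]=proj(n,np.array([C[0]+r*np.cos(a),C[1]+r*np.sin(a),z]))
    return cv2.remap(g,U,V,cv2.INTER_CUBIC)
def cen(p,As,w0,sign,hw):
    m=p.mean(1)*sign; k=np.abs((As-w0+180)%360-180)<hw; b=np.percentile(m[k],40); w=np.clip(m[k]-b,0,None); w[w<w.max()*.3]=0
    return (w*(As[k])).sum()/w.sum(), w.max()
As=np.arange(-260,100,.5)
if __name__=="__main__":
    for n in ["top","scene"]:
        for z in (202,203.5): print(n,"line",z,cen(polar(n,z,np.arange(6,17,.5),As),As,-42,1,30))
        for rs in ((34,38),(38,44),(46,54)):
          for z in (136,138): print(n,"tab",rs,z,cen(polar(n,z,np.arange(*rs,.5),As),As,-170,-1,14))
E
python3 ang.py; python3 - <<'E'
from h import *
from cell import manip,optics
rep(manip.state(),(498.3,-9.3,180))
E
```

```text
top line 202 (np.float64(-43.268785683287305), np.float32(54.518707))
top line 203.5 (np.float64(-43.61831171048388), np.float32(53.29709))
top tab (34, 38) 136 (np.float64(-170.2921053445915), np.float32(37.1837))
top tab (34, 38) 138 (np.float64(-170.56323487767952), np.float32(35.110092))
top tab (38, 44) 136 (np.float64(-171.35666729598515), np.float32(47.00904))
top tab (38, 44) 138 (np.float64(-171.66712080503748), np.float32(48.55288))
top tab (46, 54) 136 (np.float64(-175.5072947280316), np.float32(7.554146))
top tab (46, 54) 138 (np.float64(-175.07900703171464), np.float32(8.1887665))
scene line 202 (np.float64(-28.064878241567783), np.float32(57.808983))
scene line 203.5 (np.float64(-38.00785479559761), np.float32(44.22403))
scene tab (34, 38) 136 (np.float64(-168.71138137149293), np.float32(65.640854))
scene tab (34, 38) 138 (np.float64(-168.50188941893705), np.float32(56.05333))
scene tab (38, 44) 136 (np.float64(-166.30182341705572), np.float32(83.432655))
scene tab (38, 44) 138 (np.float64(-165.261772688956), np.float32(85.273506))
scene tab (46, 54) 136 (np.float64(-168.885665652604), np.float32(68.0383))
scene tab (46, 54) 138 (np.float64(-168.3297514190605), np.float32(83.730286))
t 4.53 pos [498.9  -8.3 181. ] jawyaw 77.33 tilt [ 0.08  0.   -0.08] F [1.1 0.6 1.4] M [-0.201  0.04   0.09 ] w 34.9 q [-0.06  0.11  2.15 -0.    0.88 -1.41]
  delta tool mm [-1.1  1.   0.4]
```

>>> {"api": "carry_out", "payload": {
  "deltas": [0,0,0,0,10,0,0.02,0,0,0,0,10,0,0.02,0,0,0,0,10,0,0.02,0,0,0,0,10,0,0.02,0,0,0,0,0,0,0.02]
}}

```text
t: 5.15
tool_pos: [499.5, -7.4, 181.0]
ee_rot: [0.672, 0.22, -0.219, -0.672]
wrist_force: [0.1, -0.3, -0.3]
gripper_width: 35.0
```

```bash
sed -i 's/^E$//' ang.py; python3 - <<'E'
from h import *
from cell import manip,optics
rep(manip.state(),(498.9,-8.3,180))
import ang
for n,c in (("top",(497.87,-9.06)),("scene",(499.07,-9.71))):
    ang.C=np.array(c)
    for rs in ((34,38),(38,44),(34,44)):
        for z in (134,136,138): print(n,rs,z,ang.cen(ang.polar(n,z,np.arange(*rs,.5),ang.As),ang.As,-170,-1,14))
E
```

```text
t 5.15 pos [499.5  -7.4 181. ] jawyaw 36.19 tilt [ 0.08 -0.    0.11] F [ 0.1 -0.3 -0.3] M [-0.328  0.193 -0.164] w 35.0 q [-0.06  0.11  2.15  0.    0.88 -0.69]
  delta tool mm [-1.   1.  -0.4]
top (34, 38) 134 (np.float64(-169.8208561994488), np.float32(42.667923))
top (34, 38) 136 (np.float64(-170.0953951479772), np.float32(40.628212))
top (34, 38) 138 (np.float64(-170.36865753529804), np.float32(38.427086))
top (38, 44) 134 (np.float64(-170.78885688520083), np.float32(44.07746))
top (38, 44) 136 (np.float64(-171.10321161869464), np.float32(44.860725))
top (38, 44) 138 (np.float64(-171.40760872696566), np.float32(45.850563))
top (34, 44) 134 (np.float64(-170.38036469265847), np.float32(44.19481))
top (34, 44) 136 (np.float64(-170.67646456541402), np.float32(45.682693))
top (34, 44) 138 (np.float64(-170.95250193132793), np.float32(46.07557))
scene (34, 38) 134 (np.float64(-168.95437785511731), np.float32(63.377167))
scene (34, 38) 136 (np.float64(-170.3387086141836), np.float32(63.969093))
scene (34, 38) 138 (np.float64(-169.82072704023298), np.float32(46.26899))
scene (38, 44) 134 (np.float64(-170.10950881545938), np.float32(85.32773))
scene (38, 44) 136 (np.float64(-167.24055212621582), np.float32(83.81334))
scene (38, 44) 138 (np.float64(-167.38772701559736), np.float32(85.33759))
scene (34, 44) 134 (np.float64(-169.2151417433083), np.float32(77.719376))
scene (34, 44) 136 (np.float64(-168.93103104406262), np.float32(73.648865))
scene (34, 44) 138 (np.float64(-168.46640748080566), np.float32(67.97724))
```

>>> {"api": "carry_out", "payload": {
  "deltas": [-0.0005,0,0,0,10,0,0.02,0,0,0,0,10,0,0.02,0,0,0,0,10,0,0.02,0,0,0,0,10,0,0.02,0,0,0,0,10,0,0.02,0,0,0,0,10,0,0.02,0,0,0,0,10,0,0.02,0,0,0,0,10,0,0.02,0,0,0,0,0,0,0.02]
}}

```text
t: 6.28
tool_pos: [501.6, -7.4, 181.0]
ee_rot: [-0.655, 0.261, -0.266, 0.657]
wrist_force: [0.5, -0.3, -0.3]
gripper_width: 35.1
```

```bash
python3 - <<'E'
from h import *
from cell import manip,optics
rep(manip.state(),(498.9,-8.3,180))
for n in ["scene","top"]:
    d=optics.snapshot(n); a=d["image"]; np.savez(f"{n}4.npz",**d)
    c=a[215:325,310:450] if n=="scene" else a[210:290,330:430]
    cv2.imwrite(f"pics/{n}4.png",cv2.resize(c,None,fx=5,fy=5,interpolation=cv2.INTER_CUBIC))
rep(manip.state())
E
```

```text
t 6.28 pos [501.6  -7.4 181. ] jawyaw -43.76 tilt [-0.34  0.    0.3 ] F [ 0.5 -0.3 -0.3] M [ 0.123  0.273 -0.007] w 35.1 q [-0.06  0.11  2.15  0.    0.87  0.7 ]
  delta tool mm [-1.3  1.  -2.5]
t 6.38 pos [501.6  -7.4 181.1] jawyaw -43.66 tilt [-0.34  0.    0.3 ] F [ 1.5 -0.6 -1.9] M [-0.065  0.094 -0.126] w 35.0 q [-0.06  0.11  2.15  0.    0.87  0.7 ]
```

View pics/scene4.png

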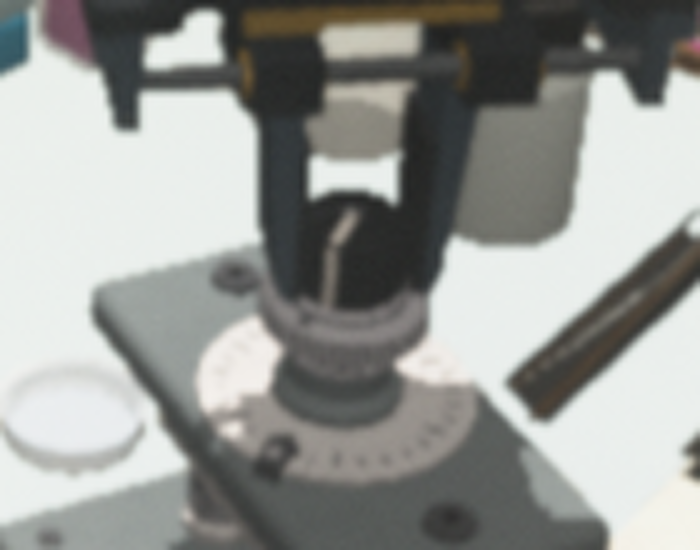

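The line is now visible in the scene view, running from the top (350,215) down the knob's side to (330,300). It's a few degrees short of the tab at (277,455). I'll measure how far.

```bash
cat > side.py <<'E'
from h import *
import ang,sys
def side(img,C,a0=-165,r=18,zs=np.arange(181,200,1)):
    As=np.arange(-260,-80,.5); g=img.mean(2).astype(np.float32); out=[]
    for z in zs:
        P=np.array([proj("scene",np.array([C[0]+r*np.cos(a),C[1]+r*np.sin(a),z])) for a in np.radians(As)],np.float32)
        p=cv2.remap(g,P[:,0][:,None],P[:,1][:,None],cv2.INTER_CUBIC).ravel()
        k=np.abs(As-a0)<28; w=np.clip(p[k]-np.median(p[k])-10,0,None)
        out.append((w*As[k]).sum()/max(w.sum(),1e-6))
    return np.array(out)
if __name__=="__main__":
    f=sys.argv[1]; a0=float(sys.argv[2])
    im=dict(np.load(f"scene{f}.npz"))["image"]; it=dict(np.load(f"top{f}.npz"))["image"]
    for c in ((499.07,-9.71),(498.5,-9.2)):
        print("side",c,side(im,c,a0).round(1))
        ang.C=np.array(c)
        for z in (202,203,204): print("top plane scene",z,ang.cen(ang.polar("scene",z,np.arange(6,16,.5),ang.As,im),ang.As,a0,1,25))
    for c in ((497.87,-9.06),):
        ang.C=np.array(c)
        for z in (202,203,204): print("top cam",z,ang.cen(ang.polar("top",z,np.arange(6,16,.5),ang.As,it),ang.As,a0,1,25))
E
python3 side.py 4 -165
```

```text
side (499.07, -9.71) [-165.5 -165.3 -165.  -164.7 -164.6 -164.5 -164.5 -164.5 -164.4 -164.2
 -164.2 -164.4 -164.4 -164.4 -164.5 -164.7 -164.9 -165.1 -165.2]
top plane scene 202 (np.float64(-167.133133280259), np.float32(52.427086))
top plane scene 203 (np.float64(-165.047797354658), np.float32(57.599884))
top plane scene 204 (np.float64(-163.0735845429579), np.float32(59.925476))
side (498.5, -9.2) [-163.3 -162.9 -162.7 -162.3 -162.2 -162.1 -162.1 -162.1 -162.  -161.8
 -161.7 -161.9 -162.  -162.  -162.  -162.1 -162.4 -162.7 -162.7]
top plane scene 202 (np.float64(-163.47574537541374), np.float32(51.729897))
top plane scene 203 (np.float64(-161.5173721301958), np.float32(57.02952))
top plane scene 204 (np.float64(-159.59402059472228), np.float32(58.90484))
top cam 202 (np.float64(-179.1081966607443), np.float32(8.841782))
top cam 203 (np.float64(-179.2023567373899), np.float32(8.88958))
top cam 204 (np.float64(-179.39558506471732), np.float32(8.918106))
```

View pics/top4.png

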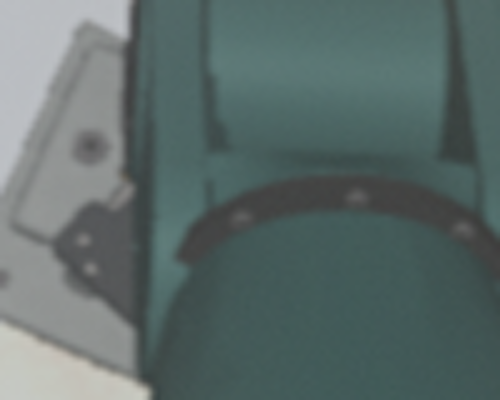

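The scene view puts the line at about -164.6° (-164.4° predicted) and the tab at about -170°. I'll turn about 5.5° more.

>>> {"api": "carry_out", "payload": {
  "deltas": [0,0,0,0,5,0,0.02,0,0,0,0,0.5,0,0.02,0,0,0,0,0,0,0.02]
}}

```text
t: 6.75
tool_pos: [501.7, -7.5, 181.1]
ee_rot: [-0.643, 0.288, -0.293, 0.646]
wrist_force: [1.5, -0.6, -1.5]
gripper_width: 34.8
```

```bash
cat > snap.py <<'E'
from h import *
from cell import manip,optics
import sys
k=sys.argv[1]
for n in ["scene","top"]:
    d=optics.snapshot(n); a=d["image"]; np.savez(f"{n}{k}.npz",**d)
    c=a[215:325,310:450] if n=="scene" else a[220:280,338:418]
    f=5 if n=="scene" else 8
    cv2.imwrite(f"pics/{n}{k}.png",cv2.resize(c,None,fx=f,fy=f,interpolation=cv2.INTER_CUBIC))
rep(manip.state(),(498.9,-8.3,148))
E
python3 snap.py 5; python3 side.py 5 -170
```

```text
t 6.85 pos [501.7  -7.5 181. ] jawyaw -48.58 tilt [-0.37  0.    0.29] F [ 1.9 -0.8 -2.3] M [-0.036  0.047 -0.042] w 35.1 q [-0.06  0.11  2.15  0.    0.87  0.79]
  delta tool mm [-1.4 33.  -2.8]
side (499.07, -9.71) [-171.  -170.3 -169.7 -169.3 -169.1 -169.  -169.  -168.9 -169.  -169.1
 -169.2 -169.4 -169.6 -169.7 -169.7 -169.7 -169.8 -169.6 -169.4]
top plane scene 202 (np.float64(-172.88013923036522), np.float32(47.268013))
top plane scene 203 (np.float64(-170.2431766844879), np.float32(52.63028))
top plane scene 204 (np.float64(-167.72214568619006), np.float32(56.132645))
side (498.5, -9.2) [-168.8 -168.1 -167.4 -166.9 -166.6 -166.6 -166.5 -166.4 -166.4 -166.5
 -166.7 -166.8 -167.  -167.1 -167.1 -167.2 -167.2 -167.1 -167. ]
top plane scene 202 (np.float64(-169.36748802742284), np.float32(46.72193))
top plane scene 203 (np.float64(-166.80786130766367), np.float32(51.421562))
top plane scene 204 (np.float64(-164.32904907837917), np.float32(55.24991))
top cam 202 (np.float64(-182.64459534188035), np.float32(7.1984253))
top cam 203 (np.float64(-182.8103406495451), np.float32(7.379982))
top cam 204 (np.float64(-182.96191811467415), np.float32(7.575203))
```

>>> {"api": "carry_out", "payload": {
  "deltas": [0,0,0,0,0,0,0.0912,0,0,0,0,0,0,0.0912,0,0,0,0,0,0,0.0912,0,0,0,0,0,0,0.0912,0,-0.05,0,0,0,0,0.0912,0,-0.05,0,0,0,0,0.0912,-0.044,-0.005,0.039,0,0,0,0.0912,-0.044,0,0.039,0,0,0,0.0912,-0.044,0,0.039,0,0,0,0.0912,-0.044,0,0.039,0,0,0,0.0912]
}}

```text
t: 8.1
tool_pos: [501.2, 231.5, 291.0]
ee_rot: [-0.642, 0.289, -0.295, 0.646]
wrist_force: [0.3, -0.5, 0.9]
gripper_width: 91.3
```

```bash
python3 snap.py 6; python3 side.py 6 -170
```

```text
t 8.20 pos [501.1 233.8 290.8] jawyaw -48.55 tilt [-0.49  0.    0.25] F [-0.6  0.2 -0.3] M [-0.089  0.095  0.033] w 91.3 q [ 0.4   0.05  1.98 -0.    1.09  1.24]
  delta tool mm [ 179.4  142.2 -163.1]
side (499.07, -9.71) [-171.2 -170.3 -169.6 -169.3 -169.3 -169.2 -169.2 -169.1 -169.1 -169.1
 -169.1 -169.3 -169.5 -169.7 -169.7 -169.7 -169.8 -169.7 -169.6]
top plane scene 202 (np.float64(-172.77902657579645), np.float32(73.2195))
top plane scene 203 (np.float64(-170.210992783278), np.float32(80.7943))
top plane scene 204 (np.float64(-167.88781475015), np.float32(86.71567))
side (498.5, -9.2) [-169.2 -168.2 -167.3 -166.9 -166.8 -166.7 -166.7 -166.6 -166.6 -166.5
 -166.6 -166.7 -166.9 -167.1 -167.2 -167.2 -167.2 -167.2 -167.1]
top plane scene 202 (np.float64(-169.16357702208646), np.float32(72.26785))
top plane scene 203 (np.float64(-166.78724538326256), np.float32(79.927414))
top plane scene 204 (np.float64(-164.50496144247597), np.float32(84.80109))
top cam 202 (np.float64(-169.31098232738432), np.float32(42.988403))
top cam 203 (np.float64(-170.01719575636767), np.float32(43.2863))
top cam 204 (np.float64(-170.7316003308126), np.float32(43.374542))
```

View pics/top6.png

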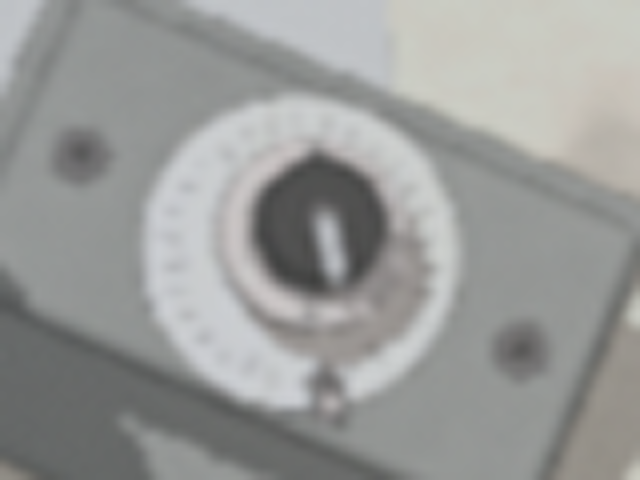

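View pics/scene6.png

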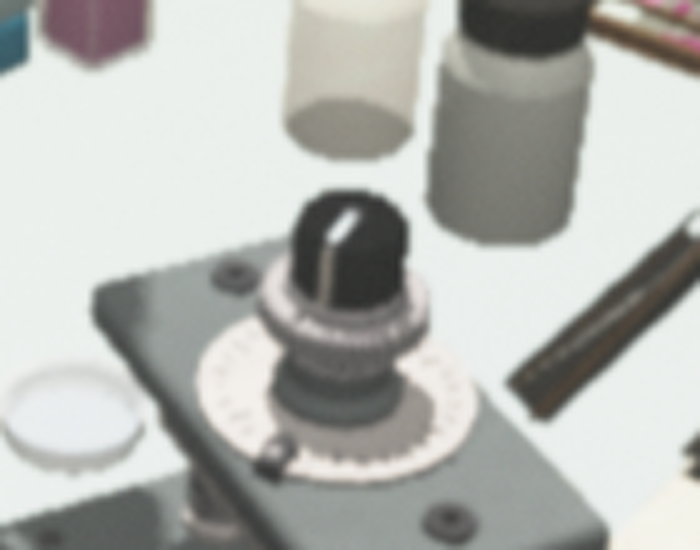

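The line measures about -169.7° and the tab about -169.7° (top -170.4°, scene -169°), so they agree to within about 1°. From the zero-force grips I put the axis in robot coordinates at about (500.4, -8.6). Next I'll turn the wrist back for the ring.

>>> {"api": "carry_out", "payload": {
  "deltas": [0,0,0,0,-10.5,0,0.0912,0,0,0,0,-10.5,0,0.0912,0,0,0,0,-10.5,0,0.0912,0,0,0,0,-10.5,0,0.0912,0,0,0,0,-10.5,0,0.0912,0,0,0,0,-10.5,0,0.0912,0,0,0,0,-10.5,0,0.0912,0,0,0,0,-10.5,0,0.0912,0,0,0,0,-10.5,0,0.0912,0,0,0,0,-10.5,0,0.0912]
}}

```text
t: 9.45
tool_pos: [500.2, 229.6, 289.6]
ee_rot: [0.617, 0.35, -0.346, -0.614]
wrist_force: [0.5, -0.9, 0.6]
gripper_width: 91.1
```

>>> {"api": "carry_out", "payload": {
  "deltas": [0,0,0,0,-10.5,0,0.0912,0,0,0,0,-10.5,0,0.0912,0,0,0,0,0,0,0.0912]
}}

```text
t: 9.82
tool_pos: [500.1, 227.8, 289.3]
ee_rot: [0.542, 0.458, -0.455, -0.539]
wrist_force: [0.2, 0.1, 0.5]
gripper_width: 91.4
```

```bash
python3 - <<'E'
from h import *
from cell import manip
rep(manip.state(),(500.4,-8.6,260))
E
```

```text
t 9.82 pos [500.1 227.8 289.3] jawyaw 80.39 tilt [ 0.35 -0.    0.05] F [0.2 0.1 0.5] M [-0.004 -0.003 -0.011] w 91.4 q [ 0.39  0.05  1.99 -0.    1.1  -1.02]
  delta tool mm [-233.1   29.3  -39.6]
```

>>> {"api": "carry_out", "payload": {
  "deltas": [-0.0466,0,-0.0079,0,0,0,0.0912,-0.0466,0,-0.0079,0,0,0,0.0912,-0.0466,0,-0.0079,0,0,0,0.0912,-0.0466,0,-0.0079,0,0,0,0.0912,-0.04,0,-0.0075,0,0,0,0.0912,0,0,0,0,0,0,0.0912,0,0,0,0,0,0,0.0912]
}}

```text
t: 10.7
tool_pos: [497.9, -9.9, 289.5]
ee_rot: [0.549, 0.449, -0.445, -0.546]
wrist_force: [0.4, 0.8, -0.6]
gripper_width: 91.0
```

```bash
python3 - <<'E'
from h import *
from cell import manip
rep(manip.state(),(500.4,-8.6,210))
E
```

```text
t 10.70 pos [497.9  -9.9 289.5] jawyaw 78.47 tilt [ 0.39 -0.    0.07] F [ 0.4  0.8 -0.6] M [-0.035 -0.01   0.021] w 91.0 q [-0.07 -0.04  2.08  0.    1.09 -1.44]
  delta tool mm [ 1.7 79.5 -1.6]
```

>>> {"api": "carry_out", "payload": {
  "deltas": [0.0017,0.03,-0.0016,0.4,0,0,0.0912,0,0.03,0,0,0,0,0.0912,0,0.02,0,0,0,0,0.0912,0,0,0,0,0,0,0.0912]
}}

```text
t: 11.2
tool_pos: [500.6, -4.9, 208.0]
ee_rot: [-0.548, -0.447, 0.446, 0.549]
wrist_force: [-0.4, 0.3, 0.7]
gripper_width: 91.0
```

```bash
python3 - <<'E'
from h import *
from cell import manip
rep(manip.state(),(500.4,-8.6,147))
E
```

```text
t 11.20 pos [500.6  -4.9 208. ] jawyaw 78.27 tilt [ 0.04 -0.    0.1 ] F [-0.4  0.3  0.7] M [-0.016  0.042 -0.024] w 91.0 q [-0.06  0.07  2.14  0.    0.94 -1.42]
  delta tool mm [-3.8 60.9 -0.5]
```

>>> {"api": "carry_out", "payload": {
  "deltas": [-0.0038,0.01,-0.0005,0,0,0,0.0912,0,0.02,0,0,0,0,0.0912,0,0.02,0,0,0,0,0.0912,0,0.01,0,0,0,0,0.0912,0,0,0,0,0,0,0.0912,0,0,0,0,0,0,0.0912]
}}

```text
t: 11.95
tool_pos: [503.0, -8.0, 149.4]
ee_rot: [0.55, 0.448, -0.444, -0.547]
wrist_force: [-0.1, 0.1, 1.5]
gripper_width: 91.0
```

```bash
python3 snap.py 7;python3 - <<'E'
from h import *
from cell import manip
rep(manip.state(),(500.4,-8.6,147))
E
```

```text
t 12.05 pos [503.1  -8.  149.5] jawyaw 78.24 tilt [ 0.39 -0.    0.15] F [-0.4 -0.2  0.5] M [ 0.025  0.016 -0.033] w 91.2 q [-0.06  0.16  2.16  0.    0.81 -1.43]
  delta tool mm [-1.2  1.4  4. ]
t 12.05 pos [503.1  -8.  149.5] jawyaw 78.24 tilt [ 0.39 -0.    0.15] F [-0.4 -0.2  0.5] M [ 0.025  0.016 -0.033] w 91.2 q [-0.06  0.16  2.16  0.    0.81 -1.43]
  delta tool mm [-1.1  2.4  2.5]
```

View pics/scene7.png

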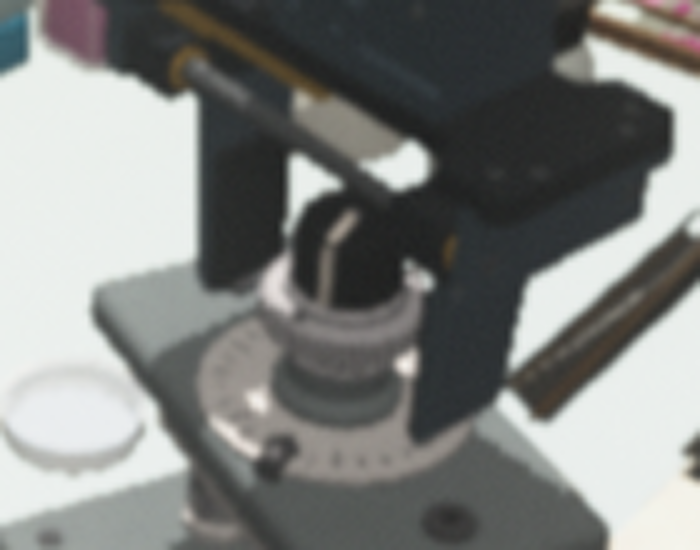

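The open fingers straddle the ring, with clearance over the plate. I'll centre and close.

>>> {"api": "carry_out", "payload": {
  "deltas": [-0.0011,0.0015,0.0025,0.4,0,0,0.0912,0,0,0,0,0,0,0.04,0,0,0,0,0,0,0.04,0,0,0,0,0,0,0.04,0,0,0,0,0,0,0.04,0,0,0,0,0,0,0.04],
  "newtons": 40
}}

```text
t: 12.8
tool_pos: [500.6, -8.6, 148.7]
ee_rot: [-0.548, -0.447, 0.445, 0.549]
wrist_force: [-0.5, 0.3, 0.5]
gripper_width: 52.3
```

```bash
python3 snap.py 8;python3 - <<'E'
from h import *
from cell import manip
rep(manip.state(),(500.4,-8.6,147))
E
```

```text
t 12.90 pos [500.6  -8.6 148.7] jawyaw 78.24 tilt [ 0.03 -0.    0.16] F [ 0.   1.6 -0.5] M [ 0.208 -0.001  0.05 ] w 52.5 q [-0.07  0.16  2.16  0.    0.81 -1.43]
  delta tool mm [-0.1  0.7  1.7]
t 12.90 pos [500.6  -8.6 148.7] jawyaw 78.24 tilt [ 0.03 -0.    0.16] F [ 0.   1.6 -0.5] M [ 0.208 -0.001  0.05 ] w 52.5 q [-0.07  0.16  2.16  0.    0.81 -1.43]
  delta tool mm [-0.1  1.7  0.2]
```

View pics/scene8.png

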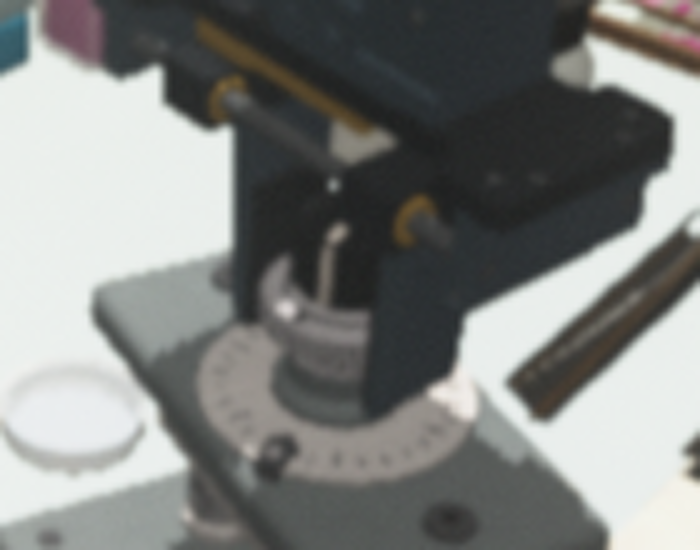

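```bash
cat > rd.py <<'E'
from h import *
from cell import manip,optics
import sys
M=[];T6=[];
for i in range(int(sys.argv[1])):
    s=manip.state(); M.append(s["torque"][2]); T6.append(s["tau"][5]); optics.snapshot("scene")
s=manip.state();M.append(s["torque"][2]); T6.append(s["tau"][5])
print("Mz",np.round(M,3),"mean %.3f"%np.mean(M),"tau6",np.round(T6,3)); rep(s,(500.4,-8.6,147))
E
python3 rd.py 3
```

```text
Mz [ 0.05  -0.021 -0.041 -0.015] mean -0.007 tau6 [0.001 0.001 0.001 0.001]
t 13.05 pos [500.6  -8.6 148.7] jawyaw 78.24 tilt [ 0.04 -0.    0.16] F [ 0.6  1.1 -0.1] M [ 0.284 -0.069 -0.015] w 52.2 q [-0.07  0.16  2.16  0.    0.81 -1.43]
  delta tool mm [-0.1  1.7  0.2]
```

>>> {"api": "carry_out", "payload": {
  "deltas": [0,0.0003,0,0,8,0,0.04,0,0,0,0,0,0,0.04]
}}

```text
t: 13.3
tool_pos: [500.6, -8.6, 148.4]
ee_rot: [-0.578, -0.407, 0.405, 0.579]
wrist_force: [-0.4, 1.3, 1.1]
gripper_width: 52.4
```

```bash
python3 rd.py 3
```

```text
Mz [-0.014 -0.093 -0.036  0.045] mean -0.024 tau6 [1.405 0.522 0.18  0.019]
t 13.45 pos [500.6  -8.6 148.4] jawyaw 70.25 tilt [ 0.01 -0.    0.16] F [-0.6  0.7  1.4] M [0.108 0.033 0.045] w 52.9 q [-0.07  0.16  2.16  0.    0.81 -1.29]
  delta tool mm [-0.1  1.4  0.2]
```

At rest, joint 6 torque is a clean torque signal: it reads 0.02 N m, which matches the ring's free friction. I'll keep screwing down.

>>> {"api": "carry_out", "payload": {
  "deltas": [0,0.0003,0,0,9,0,0.04,0,0.0003,0,0,9,0,0.04,0,0,0,0,0,0,0.04]
}}

```text
t: 13.82
tool_pos: [500.6, -8.6, 147.7]
ee_rot: [-0.634, -0.312, 0.31, 0.636]
wrist_force: [-0.5, 1.8, 0.6]
gripper_width: 52.3
```

```bash
python3 rd.py 4
```

```text
Mz [-0.045 -0.002 -0.034  0.08   0.004] mean 0.001 tau6 [ 1.652  0.589  0.189  0.018 -0.033]
t 14.03 pos [500.6  -8.6 147.8] jawyaw 52.23 tilt [-0.04  0.    0.15] F [0.1 1.2 0.2] M [ 0.187 -0.033  0.004] w 52.4 q [-0.07  0.16  2.17  0.    0.81 -0.98]
  delta tool mm [-0.1  0.8  0.2]
```

>>> {"api": "carry_out", "payload": {
  "deltas": [0,0.0003,0,0,9,0,0.04,0,0.0003,0,0,9,0,0.04,0,0,0,0,0,0,0.04,0,0,0,0,0,0,0.04]
}}

```text
t: 14.52
tool_pos: [500.6, -8.7, 147.2]
ee_rot: [-0.675, -0.21, 0.209, 0.676]
wrist_force: [-0.4, 1.1, -0.0]
gripper_width: 52.8
```

```bash
python3 rd.py 4
```

```text
Mz [-0.027  0.028  0.04   0.025 -0.043] mean 0.005 tau6 [ 0.129  0.012 -0.078 -0.065 -0.047]
t 14.72 pos [500.6  -8.7 147.2] jawyaw 34.30 tilt [-0.08  0.    0.13] F [-0.2  0.2 -0.8] M [ 0.099  0.03  -0.043] w 52.5 q [-0.07  0.16  2.17  0.    0.81 -0.67]
  delta tool mm [-0.1  0.2  0.2]
```

Turned 44° so far, still free.

>>> {"api": "carry_out", "payload": {
  "deltas": [0,0.0003,0,0,9,0,0.04,0,0.0003,0,0,9,0,0.04,0,0,0,0,0,0,0.04,0,0,0,0,0,0,0.04]
}}

```text
t: 15.22
tool_pos: [500.6, -8.7, 146.5]
ee_rot: [-0.699, -0.101, 0.1, 0.701]
wrist_force: [-0.0, 0.6, -0.4]
gripper_width: 52.4
```

```bash
python3 rd.py 4
```

```text
Mz [-0.043  0.018 -0.02   0.008 -0.013] mean -0.010 tau6 [ 0.131  0.009 -0.055 -0.051 -0.039]
t 15.43 pos [500.6  -8.7 146.5] jawyaw 16.17 tilt [-0.11  0.    0.11] F [-0.3 -0.   0.2] M [ 0.033 -0.014 -0.013] w 52.3 q [-0.07  0.17  2.17  0.    0.81 -0.35]
  delta tool mm [-0.2 -0.5  0.1]
```

>>> {"api": "carry_out", "payload": {
  "deltas": [0,0.0003,0,0,9,0,0.04,0,0.0003,0,0,9,0,0.04,0,0,0,0,0,0,0.04,0,0,0,0,0,0,0.04]
}}

```text
t: 15.92
tool_pos: [500.5, -8.7, 145.9]
ee_rot: [-0.706, 0.011, -0.012, 0.708]
wrist_force: [-0.3, 1.0, 0.8]
gripper_width: 52.3
```

```bash
python3 rd.py 4; python3 snap.py 9; python3 side.py 9 -170 | head -1
```

```text
Mz [-0.04  -0.005 -0.033  0.051  0.084] mean 0.011 tau6 [ 0.132  0.009 -0.053 -0.05  -0.038]
t 16.12 pos [500.6  -8.7 145.9] jawyaw -1.98 tilt [-0.13  0.    0.07] F [0.2 1.1 0.6] M [ 0.053 -0.064  0.084] w 52.2 q [-0.07  0.17  2.17  0.    0.81 -0.03]
  delta tool mm [-0.2 -1.1  0.1]
t 16.23 pos [500.5  -8.7 145.9] jawyaw -2.02 tilt [-0.13  0.    0.06] F [-0.1  1.3 -0.3] M [0.01  0.042 0.007] w 52.7 q [-0.07  0.17  2.17  0.    0.81 -0.03]
  delta tool mm [-1.7 -2.1  0.3]
side (499.07, -9.71) [0. 0. 0. 0. 0. 0. 0. 0. 0. 0. 0. 0. 0. 0. 0. 0. 0. 0. 0.]
```

View pics/scene9.png

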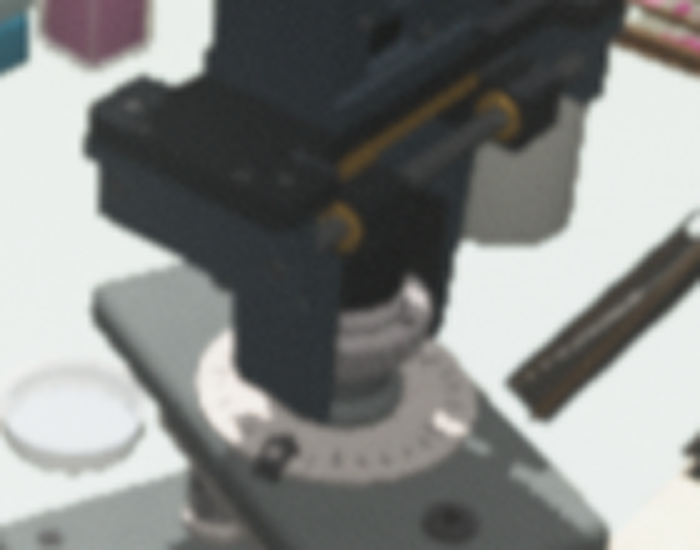

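The ring has dropped clear of the knob (80° turned) and there's no torque yet.

>>> {"api": "carry_out", "payload": {
  "deltas": [0,0.0003,0,0,9,0,0.04,0,0.0003,0,0,9,0,0.04,0,0,0,0,0,0,0.04,0,0,0,0,0,0,0.04]
}}

```text
t: 16.73
tool_pos: [500.5, -8.7, 145.3]
ee_rot: [-0.695, 0.123, -0.124, 0.697]
wrist_force: [0.7, 0.7, -0.3]
gripper_width: 52.2
```

```bash
python3 rd.py 4
```

```text
Mz [-0.078  0.036 -0.015  0.002  0.037] mean -0.004 tau6 [ 0.085 -0.037 -0.079 -0.071 -0.056]
t 16.93 pos [500.5  -8.7 145.3] jawyaw -20.24 tilt [-0.14  0.    0.01] F [-0.5  1.6  0. ] M [0.018 0.036 0.037] w 52.5 q [-0.07  0.17  2.17  0.    0.81  0.29]
  delta tool mm [-0.1 -1.7  0.1]
```

>>> {"api": "carry_out", "payload": {
  "deltas": [0,0.0003,0,0,9,0,0.04,0,0.0003,0,0,9,0,0.04,0,0,0,0,0,0,0.04,0,0,0,0,0,0,0.04]
}}

```text
t: 17.42
tool_pos: [500.5, -8.7, 145.0]
ee_rot: [-0.667, 0.232, -0.232, 0.669]
wrist_force: [-0.8, 0.7, 1.5]
gripper_width: 52.5
```

```bash
python3 rd.py 4
```

```text
Mz [-0.378 -0.341 -0.306 -0.339 -0.282] mean -0.329 tau6 [-0.23  -0.333 -0.366 -0.341 -0.321]
t 17.62 pos [500.5  -8.7 145. ] jawyaw -38.35 tilt [-0.12  0.   -0.03] F [-1.2  0.5  1.1] M [-0.083  0.15  -0.282] w 52.7 q [-0.07  0.17  2.17  0.    0.81  0.6 ]
  delta tool mm [-0.1 -2.   0. ]
```

Torque has risen to about 0.33 N m, so the ring is seated. I'll average more readings before the last small step.

```bash
python3 rd.py 12
```

```text
Mz [-0.282 -0.249 -0.222 -0.267 -0.266 -0.25  -0.258 -0.265 -0.189 -0.28
 -0.179 -0.272 -0.31 ] mean -0.253 tau6 [-0.321 -0.304 -0.29  -0.278 -0.27  -0.263 -0.257 -0.253 -0.25  -0.248
 -0.246 -0.244 -0.243]
t 18.23 pos [500.5  -8.7 145. ] jawyaw -38.43 tilt [-0.12  0.   -0.03] F [-0.7 -0.2  1.3] M [-0.187  0.219 -0.31 ] w 52.5 q [-0.06  0.17  2.17  0.    0.81  0.6 ]
  delta tool mm [-0.1 -2.   0. ]
```

>>> {"api": "carry_out", "payload": {
  "deltas": [0,0,0,0,3,0,0.04,0,0,0,0,0,0,0.04,0,0,0,0,0,0,0.04]
}}

```text
t: 18.6
tool_pos: [500.5, -8.7, 145.0]
ee_rot: [-0.661, 0.249, -0.25, 0.662]
wrist_force: [-1.6, 0.4, 1.5]
gripper_width: 52.4
```

```bash
python3 rd.py 12
```

```text
Mz [-0.114 -0.099 -0.062 -0.097 -0.07  -0.077 -0.057 -0.114 -0.07  -0.005
 -0.068 -0.042 -0.034] mean -0.070 tau6 [-0.087 -0.108 -0.113 -0.101 -0.091 -0.084 -0.078 -0.074 -0.07  -0.068
 -0.066 -0.064 -0.063]
t 19.20 pos [500.5  -8.7 145. ] jawyaw -41.38 tilt [-0.1   0.   -0.02] F [-1.1 -0.3  1. ] M [-0.141  0.145 -0.034] w 52.1 q [-0.06  0.17  2.17  0.    0.81  0.66]
  delta tool mm [-0.1 -2.   0. ]
```

The torque fell when I turned clockwise, so the negative reading was springback from overshoot and not tightening load. I'll check the knob before going on.

```bash
python3 snap.py 10; python3 side.py 10 -170 | head -4
```

```text
t 19.30 pos [500.5  -8.7 145. ] jawyaw -41.38 tilt [-0.1   0.   -0.02] F [-0.3  0.6  1.6] M [-0.161  0.232 -0.084] w 52.3 q [-0.06  0.17  2.17  0.    0.81  0.66]
  delta tool mm [-1.4 -3.  -0.8]
side (499.07, -9.71) [-171.6 -170.3 -169.7 -169.4 -169.2 -169.1 -169.  -169.  -169.  -169.1
 -169.2 -169.3 -169.4 -169.5 -169.6 -169.7 -169.7 -169.6 -169.5]
top plane scene 202 (np.float64(-172.85141065537124), np.float32(50.528748))
top plane scene 203 (np.float64(-170.34158194447673), np.float32(55.443863))
```

View pics/scene10.png

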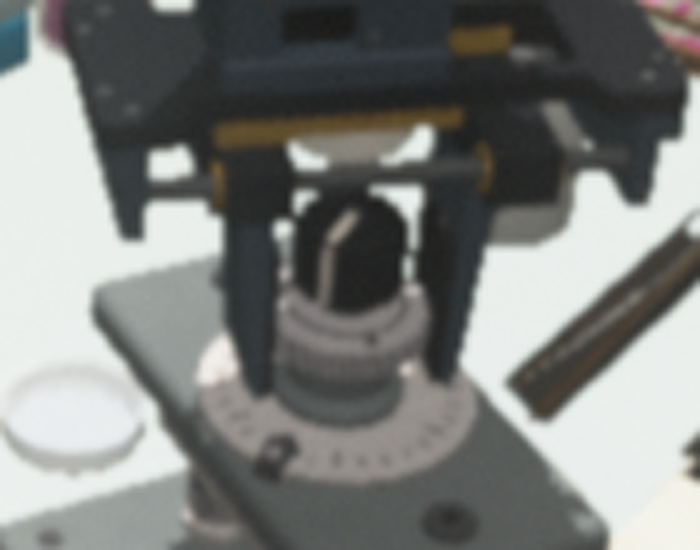

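The knob hasn't moved: the line is still at -169.3° and visible at (330,270), and the ring is down near the collar. From here I'll use small steps.

>>> {"api": "carry_out", "payload": {
  "deltas": [0,0,0,0,2,0,0.04,0,0,0,0,0,0,0.04,0,0,0,0,0,0,0.04,0,0,0,0,0,0,0.04]
}}

```text
t: 19.8
tool_pos: [500.5, -8.7, 145.0]
ee_rot: [-0.656, 0.262, -0.262, 0.657]
wrist_force: [-0.2, 1.2, 0.4]
gripper_width: 52.6
```

```bash
python3 rd.py 8
```

```text
Mz [0.133 0.127 0.194 0.211 0.232 0.223 0.188 0.125 0.225] mean 0.184 tau6 [0.198 0.19  0.188 0.187 0.187 0.187 0.187 0.187 0.188]
t 20.20 pos [500.5  -8.7 145. ] jawyaw -43.48 tilt [-0.09  0.   -0.02] F [-0.6  1.1  0.1] M [-0.111  0.159  0.225] w 52.2 q [-0.06  0.17  2.17  0.    0.81  0.69]
  delta tool mm [-0.1 -2.  -0. ]
```

>>> {"api": "carry_out", "payload": {
  "deltas": [0,0,0,0,0.7,0,0.04,0,0,0,0,0,0,0.04,0,0,0,0,0,0,0.04]
}}

```text
t: 20.58
tool_pos: [500.5, -8.7, 144.9]
ee_rot: [-0.655, 0.266, -0.266, 0.656]
wrist_force: [-0.4, 0.7, -0.1]
gripper_width: 52.6
```

```bash
python3 rd.py 8
```

```text
Mz [0.477 0.5   0.468 0.499 0.516 0.518 0.459 0.492 0.501] mean 0.492 tau6 [0.497 0.493 0.497 0.497 0.497 0.498 0.499 0.499 0.5  ]
t 20.98 pos [500.5  -8.7 144.9] jawyaw -44.18 tilt [-0.08  0.   -0.01] F [-1.3  0.5  0.3] M [-0.092  0.135  0.501] w 52.1 q [-0.06  0.17  2.17  0.    0.81  0.71]
  delta tool mm [-0.1 -2.1 -0. ]
```

```bash
python3 snap.py 11; python3 side.py 11 -170 | head -4
```

```text
t 21.07 pos [500.5  -8.7 145. ] jawyaw -44.18 tilt [-0.08  0.   -0.01] F [-0.3  2.1  1.2] M [-0.076  0.119  0.467] w 52.5 q [-0.06  0.17  2.17  0.    0.81  0.71]
  delta tool mm [-1.4 -3.1 -0.8]
side (499.07, -9.71) [-171.7 -170.4 -169.7 -169.3 -169.3 -169.2 -169.1 -169.1 -169.1 -169.1
 -169.2 -169.3 -169.4 -169.6 -169.6 -169.7 -169.8 -169.6 -169.5]
top plane scene 202 (np.float64(-172.89532485541216), np.float32(50.853004))
top plane scene 203 (np.float64(-170.3658348547655), np.float32(55.933533))
```

View pics/scene11.png

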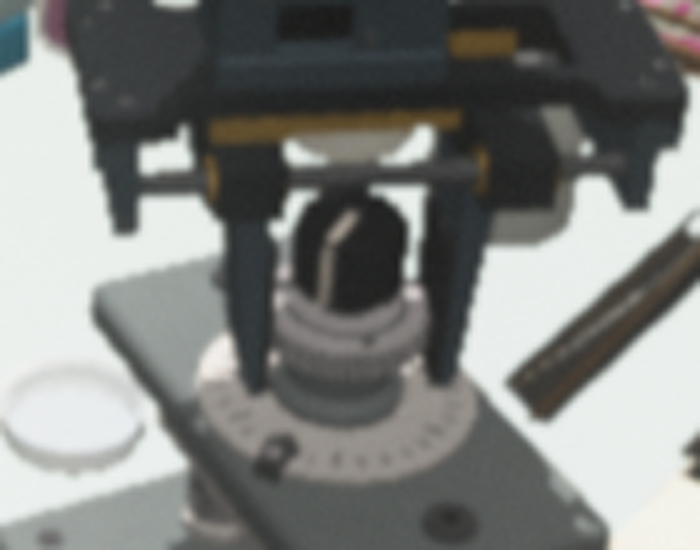

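The torque is now about 0.5 N m. That's above what I intended, but the knob shows no movement (line still at -169.4°). I'll ease the tool back slightly so I'm not letting go under load, and see what it reads.

>>> {"api": "carry_out", "payload": {
  "deltas": [0,0,0,0,-0.3,0,0.04,0,0,0,0,0,0,0.04,0,0,0,0,0,0,0.04]
}}

```text
t: 21.45
tool_pos: [500.5, -8.7, 145.0]
ee_rot: [-0.655, 0.264, -0.264, 0.656]
wrist_force: [-0.8, -0.4, 0.4]
gripper_width: 52.5
```

```bash
python3 rd.py 8
```

```text
Mz [0.342 0.316 0.305 0.361 0.327 0.358 0.318 0.314 0.306] mean 0.327 tau6 [0.324 0.326 0.325 0.324 0.323 0.323 0.322 0.322 0.321]
t 21.85 pos [500.5  -8.7 145. ] jawyaw -43.88 tilt [-0.09  0.   -0.01] F [-1.1  1.6  0.9] M [-0.063  0.135  0.306] w 52.4 q [-0.06  0.17  2.17  0.    0.81  0.7 ]
  delta tool mm [-0.1 -2.  -0. ]
```

The response is stiff and elastic, about 0.6 N m per degree. The ring is seated and holding, and no longer advancing. Now I'll let go and retreat.

>>> {"api": "carry_out", "payload": {
  "deltas": [0,0,0,0,0,0,0.0912,0,0,0,0,0,0,0.0912,0,0,0,0,0,0,0.0912,0,0,0,0,0,0,0.0912,0,0,0,0,0,0,0.0912]
}}

```text
t: 22.48
tool_pos: [500.6, -8.7, 144.9]
ee_rot: [-0.655, 0.264, -0.265, 0.656]
wrist_force: [0.4, -0.3, -0.2]
gripper_width: 91.3
```

```bash
python3 snap.py 12; python3 side.py 12 -170 | head -4
```

```text
t 22.57 pos [500.6  -8.7 144.9] jawyaw -43.95 tilt [-0.11  0.   -0.02] F [ 0.4  0.6 -0.6] M [-0.128  0.104 -0.014] w 91.3 q [-0.06  0.17  2.17  0.    0.81  0.7 ]
  delta tool mm [-1.5 -3.1 -0.9]
side (499.07, -9.71) [-171.6 -170.3 -169.7 -169.4 -169.4 -169.3 -169.1 -168.9 -169.  -169.1
 -169.1 -169.2 -169.4 -169.6 -169.8 -169.9 -169.8 -169.6 -169.5]
top plane scene 202 (np.float64(-172.83389422184982), np.float32(50.533806))
top plane scene 203 (np.float64(-170.20290035910674), np.float32(55.97326))
```

View pics/scene12.png

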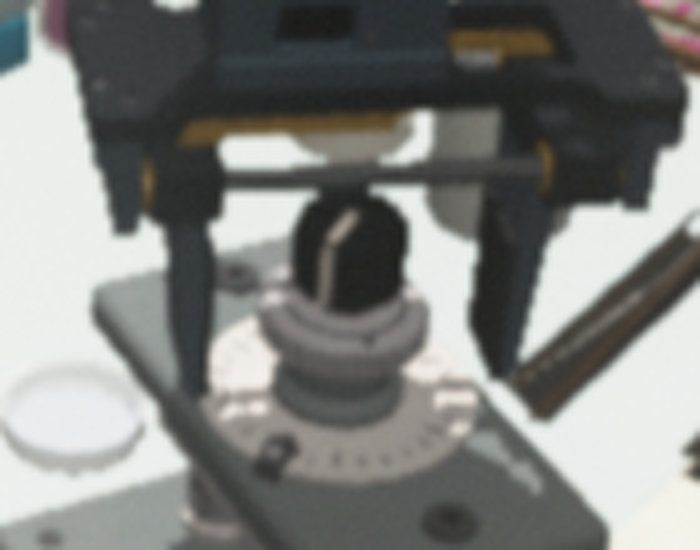

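The knob is still at -169.4° after release. I'll retreat and do a final check from both cameras.

>>> {"api": "carry_out", "payload": {
  "deltas": [0,-0.03,0,0,0,0,0.0912,0,-0.05,0,0,0,0,0.0912,0,-0.06,0,0,0,0,0.0912,0,-0.01,0,0,0,0,0.0912,-0.041,0,0.043,0,0,0,0.0912,-0.041,0,0.043,0,0,0,0.0912,-0.041,0,0.043,0,0,0,0.0912,-0.041,0,0.043,0,0,0,0.0912,0,0,0,0,0,0,0.0912]
}}

```text
t: 23.7
tool_pos: [500.8, 234.9, 297.0]
ee_rot: [-0.655, 0.266, -0.265, 0.655]
wrist_force: [-0.3, -0.6, -0.6]
gripper_width: 90.7
```

```bash
python3 snap.py 13; python3 side.py 13 -170; python3 - <<'E'
from h import *
import ang
for n,c in (("top",(497.87,-9.06)),("scene",(499.07,-9.71))):
    im=np.load(f"{n}13.npz")["image"]; cv2.imwrite(f"pics/{n}13full.png",im); ang.C=np.array(c)
    print(n,"tab",[ang.cen(ang.polar(n,z,np.arange(34,44,.5),ang.As,im),ang.As,-170,-1,14)[0] for z in (134,136,138)])
E
```

```text
t 23.80 pos [500.8 232.1 297. ] jawyaw -44.28 tilt [ 0.06  0.   -0.09] F [-0.4  0.1  0.8] M [-0.109  0.12   0.05 ] w 90.9 q [0.39 0.05 1.98 0.   1.12 1.16]
  delta tool mm [ 166.7  148.9 -173.3]
side (499.07, -9.71) [-172.3 -170.7 -169.6 -169.3 -169.2 -169.2 -169.1 -168.9 -168.9 -169.
 -169.2 -169.3 -169.4 -169.6 -169.7 -169.8 -169.7 -169.6 -169.4]
top plane scene 202 (np.float64(-172.8396193838735), np.float32(73.495224))
top plane scene 203 (np.float64(-170.35852905047398), np.float32(81.33313))
top plane scene 204 (np.float64(-167.8044327581757), np.float32(87.25633))
side (498.5, -9.2) [-179.  -173.2 -169.  -166.9 -166.7 -166.7 -166.6 -166.5 -166.4 -166.5
 -166.6 -166.7 -166.9 -167.  -167.1 -167.2 -167.2 -167.1 -167. ]
top plane scene 202 (np.float64(-169.21427091702066), np.float32(72.44641))
top plane scene 203 (np.float64(-166.83330396845705), np.float32(80.73418))
top plane scene 204 (np.float64(-164.529154035732), np.float32(85.41177))
top cam 202 (np.float64(-169.32725426165135), np.float32(43.504333))
top cam 203 (np.float64(-170.03423851371576), np.float32(43.98845))
top cam 204 (np.float64(-170.7474202311014), np.float32(43.876755))
top tab [np.float64(-170.39001209920278), np.float64(-170.78221762334417), np.float64(-170.96475618523723)]
scene tab [np.float64(-169.0996509649747), np.float64(-168.94110584713923), np.float64(-168.47416142281043)]
```

View pics/top13.png

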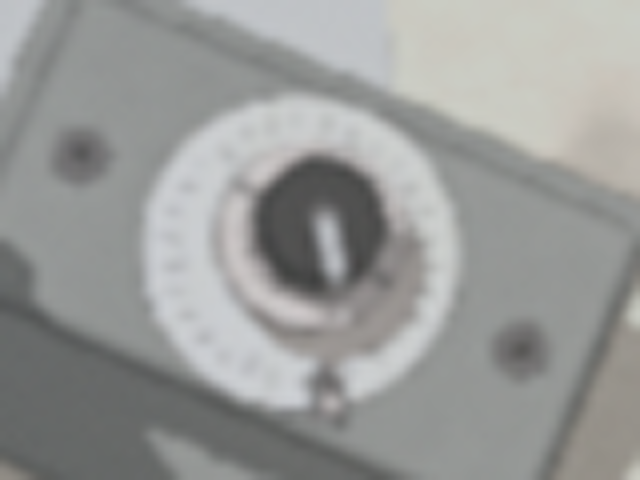

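View pics/scene13full.png

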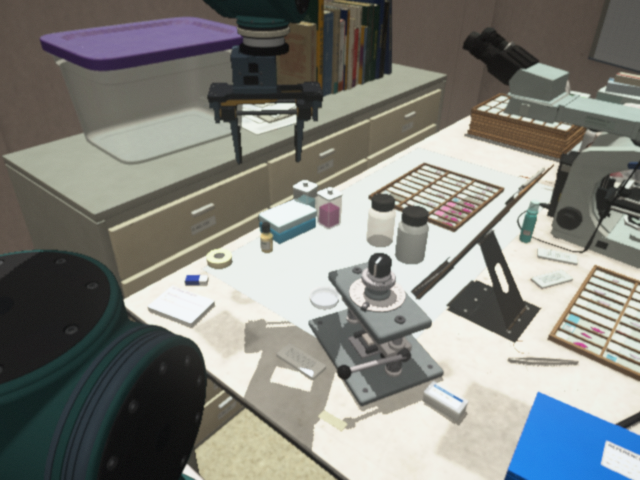

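The top view shows the white line pointing at the tab: line end at (338,282), tab at (327,395). The ring's notches, now at (242,187) and (383,278), have turned about 120° from where they were, which matches the tool's turn. The gripper is clear and the objects round the punch look undisturbed. I'll hand it in.

```bash
python3 - <<'E'
from cell import manip
print(manip.finish_job())
E
```

```text
the job is handed in; nothing more can be done
None
```

The knob is set to the tab and the lock ring is seated and tight. I handed the job in at about 24 s with the gripper clear of everything.

- **Knob:** I turned it about 126° clockwise. In the last pictures, taken after letting go of the ring, the line is at about -170.0° and the tab at -170.4 to -171.0° in the top view. In the scene view the line is at about -169.4° and the tab at -168.5 to -169.1°. The two views disagree on the sign of the error, but both put it within about 1°. Tightening did not visibly move the knob.
- **Lock ring:** I screwed it down about 121° until it seated. The ring's notches turned about the same amount in the top view.
- **Torque:** My last small step went higher than I meant, to about 0.50 N m on both the wrist and joint 6 readings, against the 0.32–0.42 N m wanted. The line's angle did not change at that point. I eased back to about 0.32 N m and let go.
- **Less certain readings:** Springback after each quick step blurred the torque readings while the ring was seating, so I do not know exactly where it first touched. I did not re-grip the ring to test its tightness again.
- **Surroundings:** The objects round the punch look unmoved in the final scene picture; I checked this by eye only.

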